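# Sort capped soil-sample pots into their colour-coded stands

## Task

Put each of the four capped sample pots into the square stand whose inside floor has the colour of the pot's cap, standing upright on the stand's floor. Keep the pots upright all the while and set them down rather than dropping them, and leave the amber jar and the clear dish where they are.

Things in the scene. Friction and masses are not known exactly. Their poses are not given: they have to be found in the camera images.
- red_pot (a point): closed sample pot standing on the bench: white round body, red screw cap; 40 mm in diameter, 60 mm tall, about 60 to 130 g; loose. The point is its centre, 30 mm above its underside; z points up through the cap
- yellow_pot (a point): closed sample pot standing on the bench: white round body, yellow screw cap; 40 mm in diameter, 60 mm tall, about 60 to 130 g; loose. The point is its centre, 30 mm above its underside; z points up through the cap
- blue_pot (a point): closed sample pot standing on the bench: white round body, blue screw cap; 40 mm in diameter, 60 mm tall, about 60 to 130 g; loose. The point is its centre, 30 mm above its underside; z points up through the cap
- green_pot (a point): closed sample pot standing on the bench: white round body, green screw cap; 40 mm in diameter, 60 mm tall, about 60 to 130 g; loose. The point is its centre, 30 mm above its underside; z points up through the cap
- red_holder: fixed low grey square stand with a red inside floor, open at the top: 72 mm square outside, 60 mm square inside, walls 6 mm thick and 10 mm high above the bench, floor 4 mm above the bench. Origin: centre of its underside, on the bench; x and y run along its sides, z up. It takes one pot, with 10 mm to spare on each side
- yellow_holder: fixed low grey square stand with a yellow inside floor, open at the top: 72 mm square outside, 60 mm square inside, walls 6 mm thick and 10 mm high above the bench, floor 4 mm above the bench. Origin: centre of its underside, on the bench; x and y run along its sides, z up. It takes one pot, with 10 mm to spare on each side
- blue_holder: fixed low grey square stand with a blue inside floor, open at the top: 72 mm square outside, 60 mm square inside, walls 6 mm thick and 10 mm high above the bench, floor 4 mm above the bench. Origin: centre of its underside, on the bench; x and y run along its sides, z up. It takes one pot, with 10 mm to spare on each side
- green_holder: fixed low grey square stand with a green inside floor, open at the top: 72 mm square outside, 60 mm square inside, walls 6 mm thick and 10 mm high above the bench, floor 4 mm above the bench. Origin: centre of its underside, on the bench; x and y run along its sides, z up. It takes one pot, with 10 mm to spare on each side
- amber_jar: bystander: loose amber glass jar with a black cap, 48 mm in diameter, 60 mm tall; origin at the centre of its underside
- petri_dish: bystander: loose clear lidded dish, 72 mm in diameter, 14 mm tall; origin at the centre of its underside

How it is judged:
By the outcome, as a careful person would: the job done as asked, in the order asked, and still so for the second after the job is handed in, with the robot touching nothing.
It also fails if it takes over 90 s, if anything falls off the work surface, if the arm or the gripper's body presses on something with over 40 N, if the wrist force passes 120 N, or if a joint passes its speed limit or range.

## Robot

A 6-joint arm with a two-finger parallel gripper is mounted at the origin on the work surface. World frame = base frame: x ahead of the robot, y to its left, z up, the work surface at z = 0. Lengths are in m, angles in rad, forces in N, time in s.
With the tool pointing down it reaches from about 0.425 to 0.95 m from the base axis. Payload 3.5 kg.
Tool frame: the origin (TCP) lies on the centre line of the jaws, within the pads' length; the fingertips stand 19 mm ahead of it and the grasp point (between the pads) is the TCP; z points along the fingers, y is the line along which they close (so a half turn about z gives the same grasp; the last joint's range is limited). The gripper opens to 85 mm and grips with 20 to 120 N. Pads are 22 mm wide; open, the fingers measure 114 mm over their backs; the gripper's body (76 mm by 85 mm) begins 54 mm behind the grasp point. The pads swing forward as they close: fully open they stand 13 mm farther back than shut.
Start: joints at [0.954, 0.286, 1.577, -0, 1.279, -0.15], TCP at [0.304, 0.603, 0.25] pointing down, gripper open.
Joint ranges: [-2.77, 2.77], [-0.9, 2.22], [0.21, 2.48], [-1.53, 4.67], [0.24, 2.81], [-2.84, 2.84]. Speed limits (rad/s): [2.79, 2.79, 3.14, 3.14, 3.14, 3.14].

## Interface

Orientations are given as a unit quaternion [x, y, z, w].
In Python, from plant import status, cams, ctrl gives the robot as it stands.
- The arm moves only by the shell command python3 -m inch 'ROWS' [FORCE]. ROWS is JSON, a list of rows, each a list of 3 entries, a list of its own where there are three numbers: the opening, from -1 (shut) to 1 (fully open), then the shift along the tool's x, y, z in cm, then the turn about the tool's z in rad. In form: [[jaw, [dx, dy, dz], twist], ...]. A call has 1 to 20 rows; each row is the pose to reach, as a shift and turn from the pose commanded when the call began, along the tool's axes at that moment; what a row does not reach only later rows make up. A row lasts 1/10 s, in which the tool goes at most 50 mm and 8.59 degrees, less where a joint would pass 70% of its speed; a pose out of reach is approached as far as the arm can. A call with a gripper value outside its range is refused whole. The fingers move at their own pace and stop on an object; FORCE is the grip in N (left out, the last holds). Time passes only in rows, so rows that repeat a pose let the fingers close. It gives the time, the measured TCP pose, the force and the opening at its end, in the units of the state.
- status.get_state(): the state, without advancing time (a new reading comes with each control period).
- cams.read_camera(name): name is "scene" or "top" or "wrist"; returns the picture (480x640x3 uint8, blue, green, red); there is no depth.
- cams.calibration(name): a dict with "camera_matrix" (3x3 intrinsics, pixels), "k1" (the pictures are not rectified: a ray, as slopes to the right and down, at radius r is drawn at 1 + k1 r^2 times it, then the intrinsics apply), "cam_to_world" (4x4, takes a point from camera to world coordinates); the wrist camera has in their place "mount" (4x4, takes a point from camera to tool coordinates, whose origin is the TCP and whose axes are the flange's). Camera axes: x right, y down, z forward; pixel columns grow to the right and rows downward; lengths in m; the calibration is good to about 2 mm. A picture is of the moment at which its call begins: read the wrist's pose just before it. calibration takes no time and is no camera call.
- ctrl.sign_off(): hands the job in, once; it reports no verdict.
The state is a dict: "time": time; "qpos": joint angles; "dq": joint speeds; "joint_efforts": joint torques, N m; "eef_pos": TCP position; "tcp_rot": TCP orientation; "contact_force": force on the tool from outside, world axes, zero at the start; "wrist_torque": the same for the moment, N m; "opening": opening from 0.0 (shut) to 1.0 (fully open).
Only numpy, scipy, OpenCV 4.12 (cv2) and the standard library are available. Lean on these libraries where they do the work, as an engineer would, in place of code of your own. Each camera call takes 0.05 s, during which the arm holds its last target. There are 200 camera calls.

## Working session

There is one attempt and no reset: what is moved stays moved. The work goes in short steps, Python scripts to look and compute and a shell command to move; the robot and the scene stay as the last step left them, time stands still between calls to the robot, and variables do not carry over. Pictures are saved under pics/ and viewed, on a budget of 14 in all, crops included, one or two more only if the job needs it, and the job is handed in when it is done.

```bash
ls; mkdir -p pics
python3 - <<'E'
from plant import status,cams
import cv2
s=status.get_state()
for k in('time','qpos','eef_pos','tcp_rot','opening','contact_force'):print(k,s[k])
for n in('top','scene'):
    cv2.imwrite(f'pics/{n}0.png',cams.read_camera(n))
    print(n,cams.calibration(n))
print(cams.calibration('wrist'))
E
```

```text
pics
time 0.0
qpos [ 9.54030675e-01  2.87199694e-01  1.57817246e+00 -3.46179270e-05
  1.27858079e+00 -1.50012486e-01]
eef_pos [0.30337536 0.60230292 0.24892688]
tcp_rot [ 2.31258852e-01  9.72891541e-01 -1.10066476e-03 -4.26084338e-04]
opening 1.0001887102460263
contact_force [-0.70969224  0.71833306 -0.29600709]
top {'camera_matrix': array([[509.18719278,   0.        , 317.02705068],
       [  0.        , 509.18719278, 242.52779831],
       [  0.        ,   0.        ,   1.        ]]), 'k1': -0.10567617666476044, 'cam_to_world': array([[-8.88221556e-04, -9.91772841e-01,  1.28007196e-01,
         4.18545563e-01],
       [-9.99988629e-01,  1.48068259e-03,  4.53325545e-03,
        -1.63022312e-02],
       [-4.68549766e-03, -1.28001714e-01, -9.91762879e-01,
         1.08236197e+00],
       [ 0.00000000e+00,  0.00000000e+00,  0.00000000e+00,
         1.00000000e+00]])}
scene {'camera_matrix': array([[508.76079117,   0.        , 316.33787323],
       [  0.        , 508.76079117, 236.43287664],
       [  0.        ,   0.        ,   1.        ]]), 'k1': -0.14718265263123917, 'cam_to_world': array([[-0.10973642,  0.65270172, -0.7496255 ,  1.19961803],
       [ 0.99393983,  0.07694842, -0.07850191,  0.0838853 ],
       [ 0.00644417, -0.75369716, -0.65719028,  0.64868194],
       [ 0.        ,  0.        ,  0.        ,  1.        ]])}
{'camera_matrix': array([[393.01247625,   0.        , 323.46957966],
       [  0.        , 393.01247625, 238.26436191],
       [  0.        ,   0.        ,   1.        ]]), 'k1': -0.04290700046533735, 'mount': array([[-2.47799155e-04, -9.61632159e-01, -2.74341992e-01,
         7.09986183e-02],
       [ 9.99999332e-01, -5.48103549e-04,  1.01798127e-03,
         1.60083693e-03],
       [-1.12929135e-03, -2.74341557e-01,  9.61631652e-01,
        -1.23162567e-01],
       [ 0.00000000e+00,  0.00000000e+00,  0.00000000e+00,
         1.00000000e+00]])}
```

View pics/top0.png

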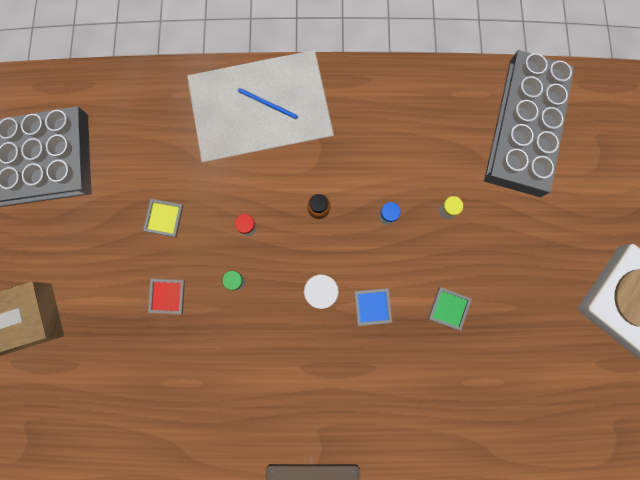

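View pics/scene0.png

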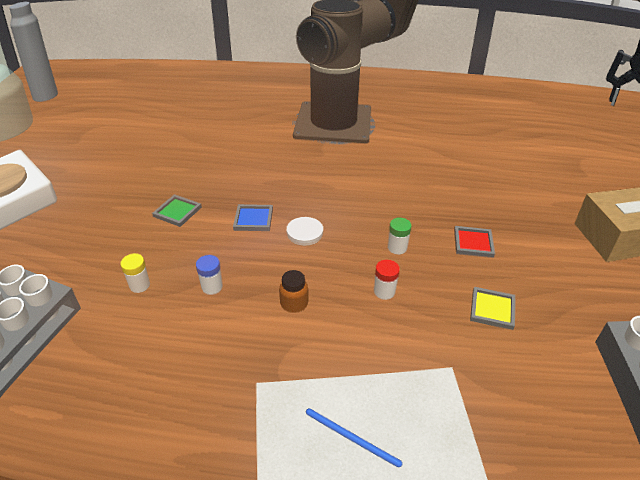

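The top view shows the caps: red (245,224), green (232,280), blue (391,212), yellow (454,206). It also shows the stands: yellow (163,218), red (166,296), blue (373,307), green (451,309). The jar is at (319,206) and the dish at (321,291). I'll convert these to positions and cross-check them with the scene camera.

```bash
cat > h.py <<'E'
import numpy as np, cv2
from scipy.spatial.transform import Rotation as R
from plant import status,cams
def project(name,P,T=None):
    c=cams.calibration(name); T=c['cam_to_world'] if T is None else T
    p=(np.linalg.inv(T)@np.r_[P,1])[:3]; s=p[:2]/p[2]; s=s*(1+c['k1']*(s@s))
    K=c['camera_matrix']; return K[:2,:2]@s+K[:2,2]
def toplane(name,uv,z,T=None):
    c=cams.calibration(name); T=c['cam_to_world'] if T is None else T
    K=c['camera_matrix']; k=c['k1']
    s=cv2.undistortPoints(np.array([[uv]],float),K,np.array([k,0,0,0.]))[0,0]
    d=T[:3,:3]@np.r_[s,1]; o=T[:3,3]; return (o+d*(z-o[2])/d[2])[:2]
def wristT(s):
    T=np.eye(4); T[:3,:3]=R.from_quat(s['tcp_rot']).as_matrix(); T[:3,3]=s['eef_pos']
    return T@cams.calibration('wrist')['mount']
def delta(P,yaw=None):
    """cm shift in tool axes to world P and twist so that tool x points to world yaw"""
    s=status.get_state(); M=R.from_quat(s['tcp_rot']).as_matrix()
    d=M.T@(np.array(P)-s['eef_pos'])*100
    x=M[:,0]; cur=np.arctan2(x[1],x[0]); tw=0
    if yaw is not None: tw=-((yaw-cur+np.pi)%(2*np.pi)-np.pi)
    return d.round(2),round(float(tw),3),round(float(np.degrees(cur)),1)
RANGES={'red':[(0,5),(175,180)],'yellow':[(25,34)],'blue':[(104,116)],'green':[(50,75)]}
def blobs(img,col):
    hsv=cv2.cvtColor(img,cv2.COLOR_BGR2HSV)
    m=sum(cv2.inRange(hsv,(a,150,70),(b,255,255)) for a,b in RANGES[col])
    n,l,st,ce=cv2.connectedComponentsWithStats(m)
    return [(ce[i].round(1),int(st[i,4]),st[i,2:4].tolist(),cv2.minAreaRect(np.argwhere(l==i)[:,::-1].astype(np.float32))) for i in range(1,n) if st[i,4]>60]
E
python3 - <<'E'
from h import *
for n in('top','scene'):
    img=cv2.imread(f'pics/{n}0.png')
    for c in RANGES:
        for ce,a,wh,r in sorted(blobs(img,c),key=lambda b:-b[1])[:4]:
            print(n,c,ce,a,wh,'z.06',toplane(n,ce,.06).round(4),'z.05',toplane(n,ce,.05).round(4),'z.004',toplane(n,ce,.004).round(4),
             'edge',(toplane(n,cv2.boxPoints(r)[1],.004)-toplane(n,cv2.boxPoints(r)[0],.004)).round(3))
print('jar',toplane('top',(319,203),.06),'dish',toplane('top',(321,291),.014))
E
```

```text
top red [165.7 296.1] 724 [28, 29] z.06 [0.4418 0.2944] z.05 [0.442  0.2974] z.004 [0.443  0.3114] edge [ 0.058 -0.001]
top red [244.1 223.2] 300 [19, 20] z.06 [0.5905 0.1372] z.05 [0.5922 0.1387] z.004 [0.5999 0.1456] edge [-0.    -0.039]
top yellow [162.2 217.7] 614 [29, 30] z.06 [0.6026 0.3075] z.05 [0.6044 0.3107] z.004 [0.6127 0.3252] edge [ 0.056 -0.009]
top yellow [452.9 205.3] 297 [19, 20] z.06 [ 0.6273 -0.2914] z.05 [ 0.6294 -0.2941] z.004 [ 0.6388 -0.3064] edge [ 0.   -0.04]
top blue [372.7 306.5] 757 [30, 30] z.06 [ 0.4215 -0.1227] z.05 [ 0.4216 -0.1237] z.004 [ 0.4217 -0.1285] edge [ 0.005 -0.058]
top blue [390.3 211.6] 281 [19, 20] z.06 [ 0.614  -0.1615] z.05 [ 0.6159 -0.1629] z.004 [ 0.6247 -0.1694] edge [ 0.023 -0.034]
top blue [268.  103.3] 224 [58, 29] z.06 [0.8482 0.092 ] z.05 [0.8524 0.0931] z.004 [0.8717 0.098 ] edge [ 0.008 -0.003]
scene red [473.9 240.4] 535 [32, 21] z.06 [0.506  0.2927] z.05 [0.4942 0.2962] z.004 [0.44   0.3125] edge [-0.053  0.009]
scene red [386.9 270.1] 419 [23, 22] z.06 [0.5983 0.138 ] z.05 [0.588  0.1389] z.004 [0.5411 0.1432] edge [-0.005  0.04 ]
scene yellow [493.2 306.8] 821 [36, 30] z.06 [0.6613 0.3046] z.05 [0.6521 0.3084] z.004 [0.61   0.3256] edge [-0.054  0.014]
scene yellow [131.8 261.4] 296 [24, 17] z.06 [ 0.6287 -0.2899] z.05 [ 0.619  -0.2962] z.004 [ 0.5744 -0.3254] edge [-0.028  0.032]
scene blue [354.2 437.8] 683 [96, 58] z.06 [0.8981 0.1014] z.05 [0.893  0.1017] z.004 [0.8695 0.103 ] edge [-0.01   0.004]
scene blue [252.9 216.6] 456 [31, 16] z.06 [ 0.4865 -0.1088] z.05 [ 0.4744 -0.1121] z.004 [ 0.4186 -0.1272] edge [-0.007  0.062]
jar [ 0.63205198 -0.0157388 ] dish [ 0.45418994 -0.0196389 ]
```

Both cameras agree to about 3 mm, and the sizes match the ones given. Green wasn't picked up, so I'll widen its hue range and work out the first move, to the green pot.

```bash
sed -i "s/'green':\[(50,75)\]/'green':[(50,90)]/; s/(a,150,70)/(a,130,50)/" h.py
python3 - <<'E'
from h import *
for n in('top','scene'):
    img=cv2.imread(f'pics/{n}0.png')
    for c in ['green']:
        for ce,a,wh,r in sorted(blobs(img,c),key=lambda b:-b[1])[:4]:
            print(n,c,ce,a,wh,'z.06',toplane(n,ce,.06).round(4),'z.004',toplane(n,ce,.004).round(4))
g=toplane('top',(231.5,279.5),.06);print(g)
print(delta([g[0],g[1],.16],np.pi))
E
```

```text
top green [449.8 308.6] 729 [34, 34] z.06 [ 0.4164 -0.278 ] z.004 [ 0.4163 -0.2923]
scene green [176.4 209.4] 383 [35, 20] z.06 [ 0.4818 -0.2581] z.004 [ 0.4135 -0.2907]
scene green [400.8 225.7] 252 [21, 19] z.06 [0.4807 0.1626] z.004 [0.4123 0.1701]
[0.47566462 0.16072564]
(array([-35.26, -31.67,   8.96]), -0.467, 153.3)
```

```bash
python3 -m inch '[[1,[-2,-2,1],-0.05],[1,[-6,-5.5,2],-0.1],[1,[-12,-11,4],-0.2],[1,[-18,-16,6],-0.3],[1,[-24,-21,8],-0.4],[1,[-29,-26,9],-0.467],[1,[-33,-30,9],-0.467],[1,[-35.26,-31.67,9],-0.467],[1,[-35.26,-31.67,9],-0.467],[1,[-35.26,-31.67,9],-0.467],[1,[-35.26,-31.67,9],-0.467],[1,[-35.26,-31.67,9],-0.467]]' 60
python3 - <<'E'
from h import *
s=status.get_state(); img=cams.read_camera('wrist'); cv2.imwrite('pics/w1.png',img)
T=wristT(s)
for ce,a,wh,r in blobs(img,'green'): print(ce,a,wh,toplane('wrist',ce,.06,T))
print(delta([.475,.161,.035],np.pi))
E
```

```text
time: 1.3
eef_pos: [0.4761, 0.1602, 0.1598]
tcp_rot: [0.002, 1.0, 0.0, -0.001]
contact_force: [-0.3, 0.7, 0.2]
opening: 0.998
[322.1 254.4] 1452 [61, 41] [0.47958192 0.16166934]
(array([ 0.07, -0.04, 12.5 ]), -0.001, 179.9)
```

View pics/w1.png

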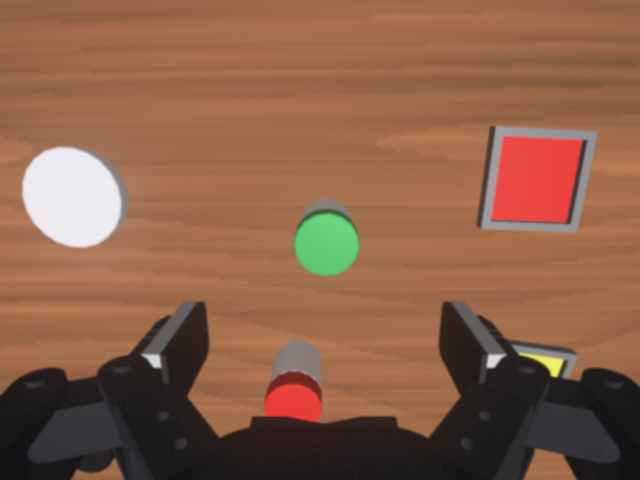

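The wrist view shows the green cap's top ellipse centred at about (326,244). The red pot is behind it, and there is room on both sides for the fingers.

Run:
```python
from h import *
T=wristT(status.get_state())
print(toplane('wrist',(326.5,244),.06,T), [toplane('wrist',p,.006,T).round(4) for p in [(538,180)]],project('wrist',[.443,.3114,.004],T))
```

```text
[0.47288327 0.16544721] [array([0.4417, 0.317 ])] [528.74236053 181.35714755]
```

The wrist and top views agree within about 4 mm, so I'll use the average, (0.474, 0.163).

```bash
python3 -m inch '[[1,[0.2,0.3,3],0],[1,[0.2,0.3,7],0],[1,[0.2,0.3,10],0],[1,[0.2,0.3,11.8],0],[1,[0.2,0.3,12.4],0],[1,[0.2,0.3,12.4],0],[-1,[0.2,0.3,12.4],0],[-1,[0.2,0.3,12.4],0],[-1,[0.2,0.3,12.4],0],[-1,[0.2,0.3,12.4],0],[-1,[0.2,0.3,12.4],0],[-1,[0.2,0.3,12.4],0],[-1,[0.2,0.3,12.4],0],[-1,[0.2,0.3,12.4],0]]' 50; python3 -m inch '[[-1,[0,0,0],0],[-1,[0,0,-1],0],[-1,[0,0,-3],0],[-1,[0,0,-5],0],[-1,[0,0,-6],0],[-1,[0,0,-6],0]]'
python3 - <<'E'
from h import *
s=status.get_state(); img=cams.read_camera('wrist'); cv2.imwrite('pics/w2.png',img)
E
```

```text
time: 2.75
eef_pos: [0.4752, 0.1644, 0.0377]
tcp_rot: [-0.0, 1.0, 0.0, 0.001]
contact_force: [-0.2, 0.8, 6.2]
opening: 0.456
time: 3.35
eef_pos: [0.4751, 0.1644, 0.098]
tcp_rot: [-0.0, 1.0, 0.0, 0.002]
contact_force: [-0.7, 0.2, 0.1]
opening: 0.458
```

View pics/w2.png

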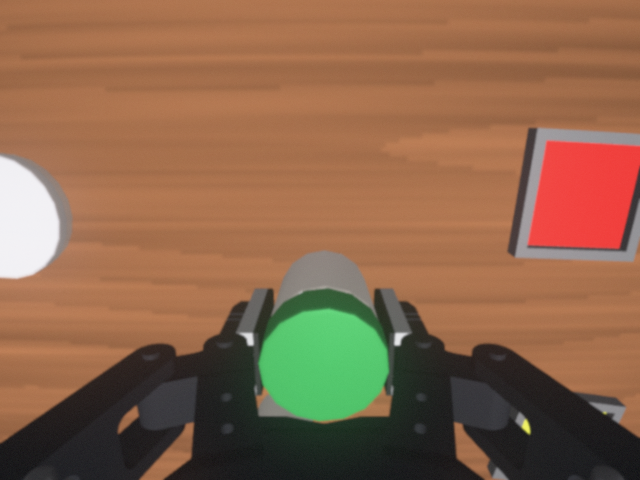

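The pot is held between the pads (cap centred at about (323,353)) and lifted clear. I'll carry it to the green stand.

```bash
python3 -m inch '[[-1,[0,-0.5,-0.5],0],[-1,[0.5,-2,-1],0],[-1,[1,-5,-1.5],0],[-1,[1.5,-9,-2],0],[-1,[2,-13.5,-2],0],[-1,[2.5,-18,-2],0],[-1,[3,-22.5,-2],0],[-1,[3.5,-27,-2],0],[-1,[4,-31.5,-2],0],[-1,[4.5,-36,-2],0],[-1,[5,-40,-2],0],[-1,[5.5,-43,-2],0],[-1,[5.9,-44.8,-2],0],[-1,[5.9,-45.4,-2],0],[-1,[5.9,-45.4,-2],0],[-1,[5.9,-45.4,-2],0]]'
python3 - <<'E'
from h import *
s=status.get_state(); img=cams.read_camera('wrist'); cv2.imwrite('pics/w3.png',img)
T=wristT(s); print(s['eef_pos'])
for ce,a,wh,r in blobs(img,'green'): print(ce,a,wh,toplane('wrist',ce,.004,T),toplane('wrist',ce,s['eef_pos'][2]+.022,T))
top=cams.read_camera('top')[180:360,340:560]; cv2.imwrite('pics/t3.png',cv2.resize(top,None,fx=3,fy=3))
E
```

```text
time: 5.0
eef_pos: [0.4148, -0.2889, 0.1159]
tcp_rot: [-0.0, 1.0, 0.001, -0.0]
contact_force: [-0.5, 0.4, -1.2]
opening: 0.453
[ 0.41475918 -0.28886192  0.11592366]
[317.3 234. ] 4725 [110, 81] [ 0.40899133 -0.29028222] [ 0.37237861 -0.28844373]
[323.6 361.2] 11752 [130, 123] [ 0.49946799 -0.28634995] [ 0.41132381 -0.28675111]
```

View pics/w3.png

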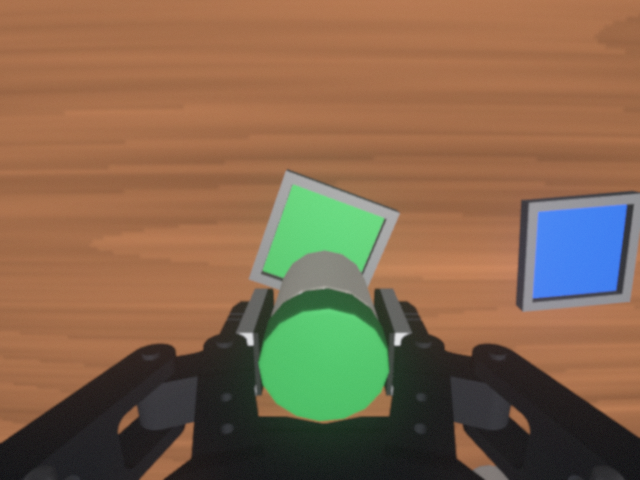

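The wrist view shows the stand's outer corners at (289,171), (398,212) and (251,280), so its centre is at about (324,246). The pot's cap centre is at about (323,354).

Run:
```python
from h import *
T=wristT(status.get_state())
print('stand',toplane('wrist',(324.5,246),.01,T),'cap',toplane('wrist',(323.5,354),.138,T))
```

```text
stand [ 0.41537962 -0.28559754] cap [ 0.40929903 -0.28648323]
```

```bash
python3 -m inch '[[-1,[-0.3,0,1],0],[-1,[-0.3,0,3],0],[-1,[-0.3,0,5],0],[-1,[-0.3,0,6.2],0],[-1,[-0.3,0,6.8],0],[-1,[-0.3,0,7.1],0],[-1,[-0.3,0,7.3],0],[-1,[-0.3,0,7.3],0]]'
```

```text
time: 5.9
eef_pos: [0.4185, -0.29, 0.0437]
tcp_rot: [-0.0, 1.0, -0.0, 0.0]
contact_force: [-0.3, -0.4, -1.1]
opening: 0.456
```

```bash
python3 -m inch '[[-1,[0,0,0.15],0],[-1,[0,0,0.15],0]]';python3 -m inch '[[-1,[0,0,0.15],0],[-1,[0,0,0.15],0]]'
```

```text
time: 6.1
eef_pos: [0.4184, -0.29, 0.0422]
tcp_rot: [-0.0, 1.0, -0.0, 0.0]
contact_force: [-0.3, 0.4, -1.2]
opening: 0.455
time: 6.3
eef_pos: [0.4185, -0.2901, 0.0417]
tcp_rot: [-0.0, 1.0, -0.0, -0.0]
contact_force: [-2.3, 1.1, 6.4]
opening: 0.456
```

Contact shows at z=0.0417, which is grasp height plus the 4 mm floor. I'll release, rise, and go above the yellow pot.

```bash
python3 -m inch '[[0.5,[0,0,0],0],[0.5,[0,0,0],0],[0.5,[0,0,0],0],[0.5,[0,0,0],0],[0.5,[0,0,-1],0],[0.5,[0,0,-4],0],[0.5,[0,0,-8],0],[1,[-1,0,-11],0],[1,[-4,0,-12],0],[1,[-8,0,-12],0],[1,[-12.5,0,-12],0],[1,[-17,0,-12],0],[1,[-20,0,-12],0],[1,[-20.9,0,-12],0],[1,[-20.9,0,-12],0],[1,[-20.9,0,-12],0]]'
python3 - <<'E'
from h import *
s=status.get_state(); img=cams.read_camera('wrist'); T=wristT(s); print(s['eef_pos'])
for c in('yellow','green'):
  for ce,a,wh,r in blobs(img,c): print(c,ce,a,wh,toplane('wrist',ce,.06,T),toplane('wrist',ce,.064,T))
cv2.imwrite('pics/w4.png',img)
E
```

```text
time: 7.9
eef_pos: [0.6261, -0.2896, 0.1602]
tcp_rot: [-0.0, 1.0, 0.0, -0.001]
contact_force: [0.3, 0.1, -0.6]
opening: 1.004
[ 0.62608688 -0.28961852  0.16015499]
yellow [320.2 247.3] 3264 [65, 63] [ 0.62524328 -0.28925454] [ 0.62400542 -0.28922666]
```

View pics/w4.png

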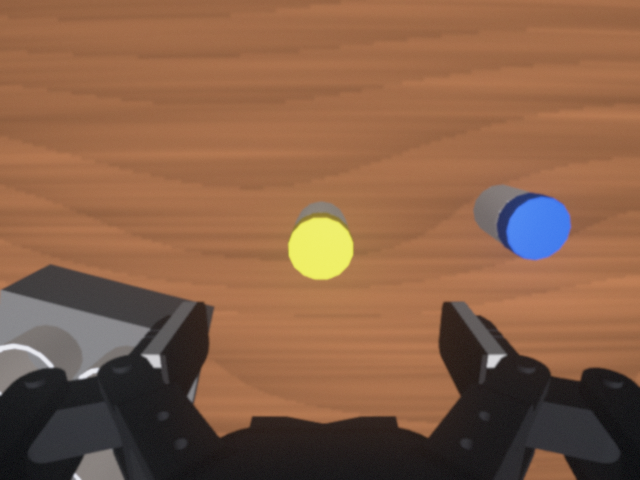

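The wrist view shows the yellow cap centre at (320,247), the blue cap at (535,227), and a fixed rack with its nearest bench-level corner at about (212,305). I'll check clearance to the rack before descending.

Run:
```python
from h import *
s=status.get_state();T=wristT(s)
print('rack bench corners',toplane('wrist',(212,305),0,T),toplane('wrist',(50,265),0,T),'top cam corner',toplane('top',(487,182),0),toplane('top',(487,182),.05), 'cam',T[:3,3])
print('blue cap',toplane('wrist',(535,227),.06,T))
```

```text
rack bench corners [ 0.69138364 -0.37555096] [ 0.65803267 -0.50094025] top cam corner [ 0.69217921 -0.38604916] [ 0.67953863 -0.3689686 ] cam [ 0.55586559 -0.2877333   0.28350111]
blue cap [ 0.61265866 -0.16158889]
```

```bash
python3 -m inch '[[1,[0,0,3],0],[1,[0,0,7],0],[1,[0,0,10],0],[1,[0,0,11.8],0],[1,[0,0,12.4],0],[1,[0,0,12.4],0],[-1,[0,0,12.4],0],[-1,[0,0,12.4],0],[-1,[0,0,12.4],0],[-1,[0,0,12.4],0],[-1,[0,0,12.4],0],[-1,[0,0,12.4],0],[-1,[0,0,12.4],0],[-1,[0,0,12.4],0]]'; python3 -m inch '[[-1,[0,0,-1],0],[-1,[0,0,-3],0],[-1,[0,0,-6],0],[-1,[0,0,-9],0],[-1,[0,0,-12],0],[-1,[0,0,-13.5],0],[-1,[0,0,-14],0],[-1,[0,0,-14],0]]'
```

```text
time: 9.35
eef_pos: [0.6282, -0.2903, 0.0382]
tcp_rot: [-0.0, 1.0, -0.001, 0.001]
contact_force: [-1.2, -0.1, 5.7]
opening: 0.456
time: 10.15
eef_pos: [0.627, -0.2895, 0.176]
tcp_rot: [-0.0, 1.0, 0.0, -0.0]
contact_force: [0.1, -0.4, -0.3]
opening: 0.458
```

The yellow pot is held. I'll carry it at z≈0.176, clear of everything, to the yellow stand.

```bash
python3 -m inch '[[-1,[0,0.5,0],0],[-1,[0,2,0],0],[-1,[0,5,0],0],[-1,[0,9,0],0],[-1,[0,13.5,0],0],[-1,[0,18,0],0],[-1,[0,22.5,0],0],[-1,[0,27,0],0],[-1,[0.4,31.5,0],0],[-1,[0.8,36,0],0],[-1,[1.2,40.5,0],0],[-1,[1.6,45,0],0],[-1,[1.6,49.5,0],0],[-1,[1.6,54,0],0],[-1,[1.6,58,0],0],[-1,[1.6,60.5,0],0],[-1,[1.6,61.5,0],0],[-1,[1.6,61.5,2],0],[-1,[1.6,61.5,5],0],[-1,[1.6,61.5,5],0]]'
python3 - <<'E'
from h import *
s=status.get_state(); img=cams.read_camera('wrist'); T=wristT(s); print(s['eef_pos'])
for ce,a,wh,r in blobs(img,'yellow'): print(ce,a,wh,toplane('wrist',ce,.004,T),toplane('wrist',ce,s['eef_pos'][2]+.022,T))
cv2.imwrite('pics/w5.png',img)
E
```

```text
time: 12.15
eef_pos: [0.6071, 0.3237, 0.12]
tcp_rot: [0.0, 1.0, -0.002, -0.006]
contact_force: [-0.5, -0.1, -2.0]
opening: 0.456
[0.60709779 0.32368265 0.11996591]
[324.8 233.9] 4986 [106, 87] [0.60117652 0.32631722] [0.56503664 0.32624368]
[324.  356.3] 12821 [131, 130] [0.68878592 0.32582284] [0.60226129 0.32603363]
```

View pics/w5.png

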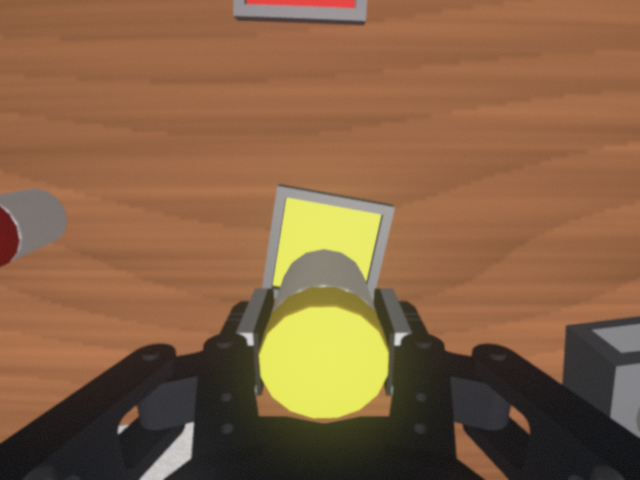

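The wrist view shows the stand's near edge corners at (279,186) and (393,206), and the cap centre at (324,355). I'll compute the stand's centre from that edge.

Run:
```python
from h import *
s=status.get_state();T=wristT(s);print(s['eef_pos'])
a,b=[toplane('wrist',p,.01,T) for p in((279,186),(393,206))]
e=b-a; n=np.array([e[1],-e[0]]); n*=np.sign(n[0])/np.linalg.norm(n)
print('len',np.linalg.norm(e),'centre',(a+b)/2+n*.036,'cap',toplane('wrist',(324,355),s['eef_pos'][2]+.022,T))
```

```text
[0.60849976 0.32407329 0.12252053]
len 0.07031513683654315 centre [0.61378101 0.32761647] cap [0.6031395  0.32639561]
```

```bash
python3 -m inch '[[-1,[-0.2,0.1,1],0],[-1,[-0.4,0.1,3],0],[-1,[-0.4,0.1,5],0],[-1,[-0.4,0.1,6.5],0],[-1,[-0.4,0.1,7.4],0],[-1,[-0.4,0.1,7.7],0],[-1,[-0.4,0.1,7.9],0],[-1,[-0.4,0.1,7.9],0],[-1,[-0.4,0.1,7.9],0]]'
```

```text
time: 13.1
eef_pos: [0.6157, 0.3266, 0.0484]
tcp_rot: [-0.0, 1.0, 0.0, 0.001]
contact_force: [0.1, -0.4, -0.5]
opening: 0.454
```

```bash
python3 -m inch '[[-1,[0,0,0.3],0],[-1,[0,0,0.5],0],[-1,[0,0,0.5],0]]'; python3 -m inch '[[-1,[0,0,0.15],0],[-1,[0,0,0.15],0]]'
```

```text
time: 13.4
eef_pos: [0.615, 0.3263, 0.0423]
tcp_rot: [-0.0, 1.0, 0.0, -0.0]
contact_force: [-0.9, 0.4, -1.2]
opening: 0.458
time: 13.6
eef_pos: [0.6151, 0.3264, 0.0422]
tcp_rot: [-0.0, 1.0, -0.0, -0.0]
contact_force: [-3.0, -0.9, 4.9]
opening: 0.457
```

Contact is at z=0.0422, as expected. I'll release and go above the red pot.

```bash
python3 -m inch '[[0.5,[0,0,0],0],[0.5,[0,0,0],0],[0.5,[0,0,0],0],[0.5,[0,0,0],0],[0.5,[0,0,-1],0],[0.5,[0,0,-4],0],[0.5,[0,0,-8],0],[1,[0,-1,-11],0],[1,[0.5,-4,-12],0],[1,[1,-8,-12],0],[1,[1.5,-12.5,-12],0],[1,[2.4,-16.5,-12],0],[1,[2.4,-18.6,-12],0],[1,[2.4,-18.6,-12],0],[1,[2.4,-18.6,-12],0],[1,[2.4,-18.6,-12],0]]'
python3 - <<'E'
from h import *
s=status.get_state(); img=cams.read_camera('wrist'); T=wristT(s); print(s['eef_pos'])
for c in('red',):
  for ce,a,wh,r in blobs(img,c): print(c,ce,a,wh,toplane('wrist',ce,.06,T))
cv2.imwrite('pics/w6.png',img); cv2.imwrite('pics/t6.png',cams.read_camera('top'))
E
```

```text
time: 15.2
eef_pos: [0.5913, 0.1413, 0.1613]
tcp_rot: [-0.001, 1.0, 0.0, 0.0]
contact_force: [-0.0, -1.0, -0.5]
opening: 0.999
[0.59130582 0.14128614 0.16127219]
red [582.8  25.6] 4382 [92, 55] [0.46809191 0.28093833]
red [319.2 242.8] 3400 [65, 66] [0.58821398 0.14103837]
```

View pics/w6.png

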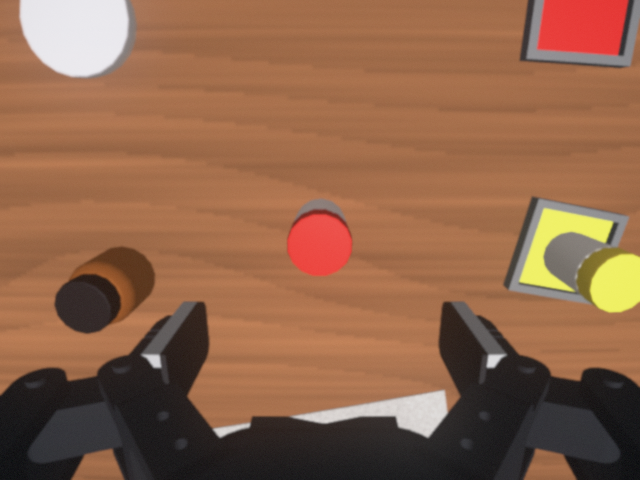

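The red cap centre is at (319,243). The yellow pot stands upright inside its stand. I'll pick up red.

```bash
python3 -m inch '[[1,[0.1,0,3],0],[1,[0.1,0,7],0],[1,[0.1,0,10],0],[1,[0.1,0,11.8],0],[1,[0.1,0,12.4],0],[1,[0.1,0,12.4],0],[-1,[0.1,0,12.4],0],[-1,[0.1,0,12.4],0],[-1,[0.1,0,12.4],0],[-1,[0.1,0,12.4],0],[-1,[0.1,0,12.4],0],[-1,[0.1,0,12.4],0],[-1,[0.1,0,12.4],0],[-1,[0.1,0,12.4],0]]'; python3 -m inch '[[-1,[0,0,-1],0],[-1,[0,0,-3],0],[-1,[0,0,-6],0],[-1,[1,1,-8],0],[-1,[3,3.3,-8],0],[-1,[6,6.8,-8],0],[-1,[9,10.3,-8],0],[-1,[12,13.8,-8],0],[-1,[14,16.2,-8],0],[-1,[14.7,17.2,-8],0],[-1,[14.7,17.2,-8],0],[-1,[14.7,17.2,-8],0],[-1,[14.7,17.2,-8],0]]'
python3 - <<'E'
from h import *
s=status.get_state(); img=cams.read_camera('wrist'); T=wristT(s); print(s['eef_pos'])
for ce,a,wh,r in blobs(img,'red'): print(ce,a,wh,toplane('wrist',ce,.004,T),toplane('wrist',ce,s['eef_pos'][2]+.022,T))
cv2.imwrite('pics/w7.png',img)
E
```

```text
time: 16.7
eef_pos: [0.5913, 0.1404, 0.0384]
tcp_rot: [-0.0, 1.0, 0.0, 0.001]
contact_force: [-0.4, -0.0, 6.8]
opening: 0.457
time: 18.0
eef_pos: [0.4441, 0.3113, 0.1169]
tcp_rot: [0.001, 1.0, -0.0, 0.0]
contact_force: [0.1, -0.1, -0.8]
opening: 0.451
[0.44410097 0.31131295 0.11687114]
[323.4 228.3] 6426 [99, 92] [0.43505316 0.3135287 ] [0.40010929 0.31346917]
[324.  354.1] 13806 [134, 130] [0.52401902 0.31379275] [0.43823314 0.31358232]
[397.1 379.7] 262 [18, 59] [0.54487938 0.36509611] [0.44717227 0.33556696]
[328.3 429.4] 1963 [120, 30] [0.5875263  0.31687588] [0.46544743 0.31490351]
```

View pics/w7.png

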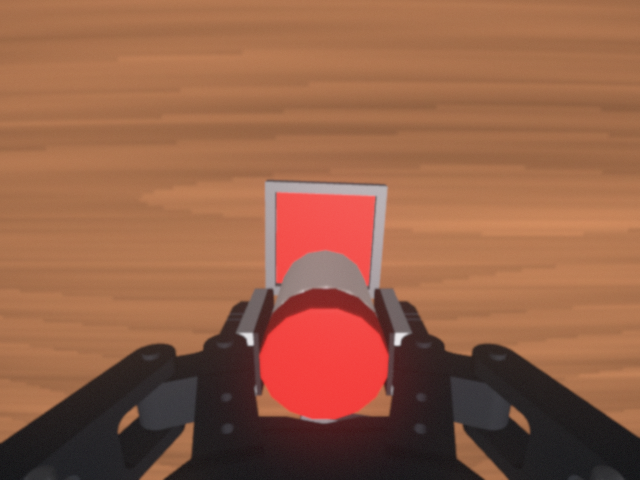

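The pot is laterally centred over the red stand (stand 326, pot 324). I'll nudge it 2 mm in +X and lower it.

```bash
python3 -m inch '[[-1,[-0.2,0,1],0],[-1,[-0.2,0,3],0],[-1,[-0.2,0,5],0],[-1,[-0.2,0,6.2],0],[-1,[-0.2,0,6.9],0],[-1,[-0.2,0,7.2],0],[-1,[-0.2,0,7.2],0],[-1,[-0.2,0,7.3],0],[-1,[-0.2,0,7.3],0]]'; python3 -m inch '[[-1,[0,0,0.15],0],[-1,[0,0,0.15],0]]'
```

```text
time: 18.95
eef_pos: [0.4455, 0.3126, 0.0446]
tcp_rot: [-0.0, 1.0, 0.0, 0.001]
contact_force: [-0.5, -0.4, -0.9]
opening: 0.455
time: 19.15
eef_pos: [0.4451, 0.3123, 0.0425]
tcp_rot: [-0.0, 1.0, 0.0, 0.0]
contact_force: [0.5, -0.2, -0.6]
opening: 0.454
```

```bash
python3 -m inch '[[-1,[0,0,0.15],0],[-1,[0,0,0.15],0]]'
```

```text
time: 19.35
eef_pos: [0.4452, 0.3124, 0.0424]
tcp_rot: [-0.0, 1.0, -0.0, -0.0]
contact_force: [-3.5, -2.1, 7.9]
opening: 0.459
```

```bash
python3 -m inch '[[0.5,[0,0,0],0],[0.5,[0,0,0],0],[0.5,[0,0,0],0],[0.5,[0,0,0],0],[0.5,[0,0,-1],0],[0.5,[0,0,-4],0],[0.5,[0,0,-8],0],[1,[-0.5,-1,-11],0],[1,[-2,-4,-12],0],[1,[-4,-8,-12],0],[1,[-6,-12.5,-12],0],[1,[-8,-17,-12],0],[1,[-9.5,-21.5,-12],0],[1,[-11,-26,-12],0],[1,[-12.5,-30.5,-12],0],[1,[-14,-35,-12],0],[1,[-15.5,-39.5,-12],0],[1,[-16.5,-43.5,-12],0],[1,[-16.8,-46.5,-12],0],[1,[-16.8,-47.4,-12],0]]'; python3 -m inch '[[1,[0,0,0],0],[1,[0,0,0],0]]'
python3 - <<'E'
from h import *
s=status.get_state(); img=cams.read_camera('wrist'); T=wristT(s); print(s['eef_pos'])
for c in('blue',):
  for ce,a,wh,r in blobs(img,c): print(c,ce,a,wh,toplane('wrist',ce,.06,T))
cv2.imwrite('pics/w8.png',img)
E
```

```text
time: 21.35
eef_pos: [0.6135, -0.165, 0.1616]
tcp_rot: [0.002, 1.0, -0.001, 0.001]
contact_force: [0.2, 0.6, 0.4]
opening: 0.997
time: 21.55
eef_pos: [0.6129, -0.1607, 0.1609]
tcp_rot: [-0.0, 1.0, 0.0, -0.0]
contact_force: [0.6, 0.2, -0.1]
opening: 1.001
[ 0.61287861 -0.16069202  0.16088837]
blue [322.5 246.8] 3202 [64, 64] [ 0.61205237 -0.15893301]
blue [555.1 471.7] 341 [41, 18] [0.78739807 0.0140016 ]
```

View pics/w8.png

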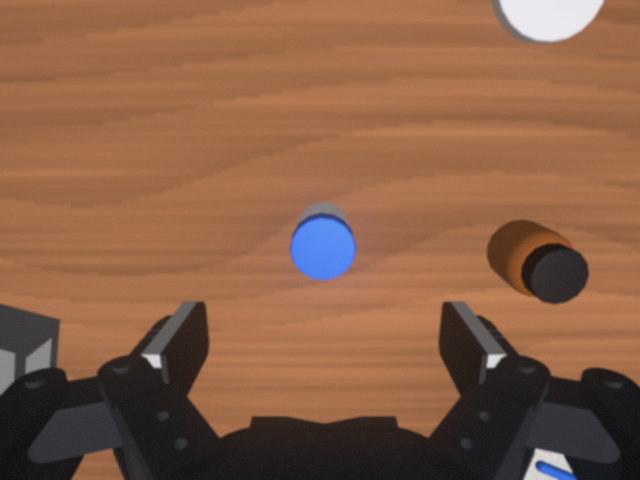

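The blue cap is centred at (322,247), right under the gripper, and the jar is well clear. I'll grasp it and carry it to the blue stand.

```bash
python3 -m inch '[[1,[0,0,3],0],[1,[0,0,7],0],[1,[0,0,10],0],[1,[0,0,11.8],0],[1,[0,0,12.4],0],[1,[0,0,12.4],0],[-1,[0,0,12.4],0],[-1,[0,0,12.4],0],[-1,[0,0,12.4],0],[-1,[0,0,12.4],0],[-1,[0,0,12.4],0],[-1,[0,0,12.4],0],[-1,[0,0,12.4],0],[-1,[0,0,12.4],0]]'; python3 -m inch '[[-1,[0,0,-1],0],[-1,[0,0,-3],0],[-1,[0,0,-6],0],[-1,[1,0,-8],0],[-1,[3,0.5,-8],0],[-1,[6,1,-8],0],[-1,[10,1.6,-8],0],[-1,[14,2.3,-8],0],[-1,[17,3,-8],0],[-1,[18.6,3.3,-8],0],[-1,[19,3.3,-8],0],[-1,[19,3.3,-8],0],[-1,[19,3.3,-8],0],[-1,[19,3.3,-8],0]]'
python3 - <<'E'
from h import *
s=status.get_state(); img=cams.read_camera('wrist'); T=wristT(s); print(s['eef_pos'])
for ce,a,wh,r in blobs(img,'blue'): print(ce,a,wh,toplane('wrist',ce,.004,T))
cv2.imwrite('pics/w9.png',img)
E
```

```text
time: 23.0
eef_pos: [0.6142, -0.1622, 0.0385]
tcp_rot: [-0.0, 1.0, -0.001, 0.001]
contact_force: [-0.2, -0.3, 4.9]
opening: 0.454
time: 24.4
eef_pos: [0.4241, -0.1291, 0.1171]
tcp_rot: [-0.0, 1.0, -0.0, 0.0]
contact_force: [-0.8, 0.5, -1.7]
opening: 0.46
[ 0.42407276 -0.1291171   0.11711168]
[328.8 226.7] 6818 [103, 91] [ 0.41409064 -0.12356824]
[323.6 356.6] 13282 [131, 130] [ 0.5061513  -0.12677792]
[329.  430.6] 1504 [104, 30] [ 0.56886296 -0.12279158]
```

View pics/w9.png

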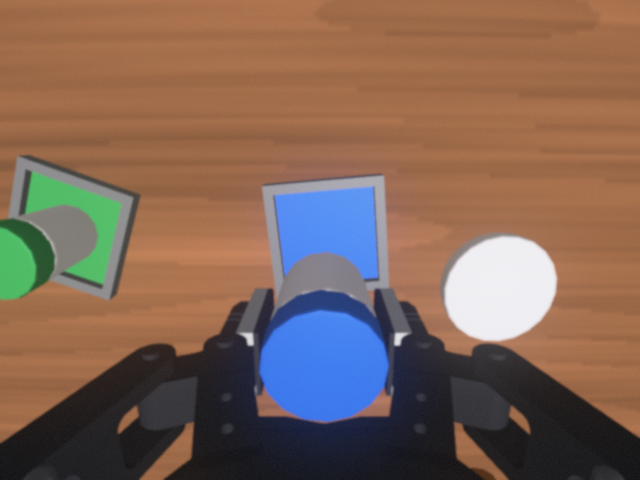

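The green pot sits centred in its stand. The blue stand's corners are at (263,186) and (384,176), so its centre is about 2 mm further in +Y. The dish is clear on the right. I'll lower the pot.

```bash
python3 -m inch '[[-1,[-0.1,0.2,1],0],[-1,[-0.1,0.2,3],0],[-1,[-0.1,0.2,5],0],[-1,[-0.1,0.2,6.2],0],[-1,[-0.1,0.2,6.9],0],[-1,[-0.1,0.2,7.2],0],[-1,[-0.1,0.2,7.3],0],[-1,[-0.1,0.2,7.4],0],[-1,[-0.1,0.2,7.4],0]]'; python3 -m inch '[[-1,[0,0,0.15],0],[-1,[0,0,0.15],0]]'
```

```text
time: 25.35
eef_pos: [0.4246, -0.127, 0.0434]
tcp_rot: [-0.0, 1.0, -0.0, 0.001]
contact_force: [0.3, -0.4, -0.9]
opening: 0.458
time: 25.55
eef_pos: [0.4248, -0.1271, 0.0425]
tcp_rot: [-0.0, 1.0, -0.0, 0.0]
contact_force: [-1.9, 0.9, 4.6]
opening: 0.454
```

```bash
python3 -m inch '[[0.5,[0,0,0],0],[0.5,[0,0,0],0],[0.5,[0,0,0],0],[0.5,[0,0,0],0],[0.5,[0,0,-1],0],[0.5,[0,0,-4],0],[0.5,[0,0,-8],0],[0.5,[-1,1,-12],0],[0.5,[-3,4,-15],0],[0.5,[-6,8,-18],0],[0.5,[-8,12,-20],0],[0.5,[-8,16.5,-20],0],[0.5,[-8,21,-20],0],[0.5,[-8,25.5,-20],0],[0.5,[-8,30,-20],0],[0.5,[-8,34.5,-20],0],[0.5,[-7,39,-20],0],[0.5,[-6,44,-20],0],[0.5,[-5,49,-20],0],[0.5,[-4,54,-20],0]]'; python3 -m inch '[[0.5,[1,4,0],0],[0.5,[3,8,0],0],[0.5,[6,12,0],0],[0.5,[6,15,0],0],[0.5,[6,15,0],0],[0.5,[6,15,0],0],[0.5,[6,15,0],0]]'
python3 - <<'E'
from h import *
t=cams.read_camera('top'); s=cams.read_camera('scene')
cv2.imwrite('pics/t10.png',cv2.resize(t[170:350,120:500],None,fx=2.1,fy=2.1))
cv2.imwrite('pics/s10.png',cv2.resize(s[170:340,110:540],None,fx=1.85,fy=1.85))
for c in RANGES:
  for ce,a,wh,r in blobs(t,c):print(c,ce,a,toplane('top',ce,.064).round(4))
print('jar/dish diff', cv2.absdiff(t,cv2.imread('pics/top0.png'))[185:320,295:345].mean())
E
```

```text
time: 27.55
eef_pos: [0.4638, 0.4123, 0.2422]
tcp_rot: [-0.0, 1.0, 0.0, 0.0]
contact_force: [0.7, 0.1, 0.4]
opening: 0.746
time: 28.25
eef_pos: [0.405, 0.5593, 0.2415]
tcp_rot: [0.0, 1.0, -0.0, -0.0]
contact_force: [0.8, -0.6, 0.3]
opening: 0.748
red [163.9 296. ] 693 [0.4418 0.2969]
yellow [160.2 216.5] 635 [0.6044 0.3105]
blue [267.8 103.3] 238 [0.8465 0.092 ]
blue [372.7 306.6] 767 [ 0.4213 -0.1223]
green [450.9 308.7] 644 [ 0.4162 -0.2792]
jar/dish diff 0.8234567901234567
```

View pics/t10.png

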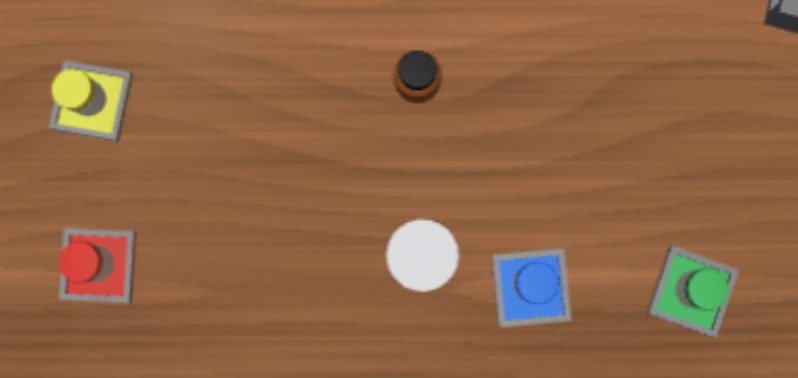

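View pics/s10.png

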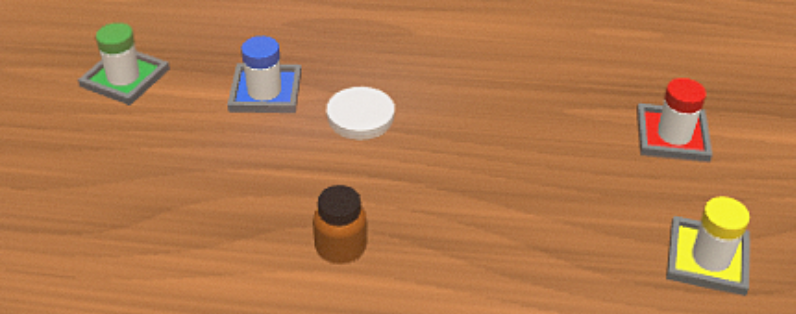

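All four pots stand upright on the floors of the matching stands, with floor visible around each. The jar and dish haven't moved from the first picture, and the arm is clear of everything.

```bash
python3 -c "
from plant import ctrl
print(ctrl.sign_off())"
```

```text
the job is handed in; nothing more can be done
None
```

I put the green, yellow, red and blue pots, in that order, into the stands of their own cap colour, and handed the job in at about 28 s of robot time. Each pot was lowered until the wrist felt the floor (about 5–8 N), 4 mm above the height at which it was grasped, and only then released.

The last top and scene pictures show all four pots upright inside their stands. The jar and dish area was practically unchanged from the first picture, and the arm was parked clear of everything. The wrist and top cameras disagreed by up to about 7 mm on positions; I worked from values in between, and this stayed within the 10 mm to spare. No check failed.

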